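# Put the weight tray back the right way round in its sleeve

### The arm

A 6-joint arm with a two-finger parallel gripper is mounted at the origin on the work surface. World frame = base frame: x ahead of the robot, y to its left, z up, the work surface at z = 0. Lengths are in m, angles in rad, forces in N, time in s.
With the tool pointing down it reaches from about 0.325 to 0.9 m from the base axis. Payload 6.1 kg.
Tool frame: the origin (TCP) lies midway between the tips of the shut fingers; the grasp point (between the pads) lies 19 mm behind it; z points along the fingers, y is the line along which they close (so a half turn about z gives the same grasp; the last joint's range is limited). The gripper opens to 85 mm and grips with 20 to 120 N. Pads are 22 mm wide; open, the fingers measure 114 mm over their backs; the gripper's body (76 mm by 85 mm) begins 54 mm behind the grasp point. The pads swing forward as they close: fully open they stand 13 mm farther back than shut.
Start: joints at [1.134, 0.22, 1.526, -0, 1.395, -0.126], TCP at [0.191, 0.595, 0.231] pointing down, gripper open.
Joint ranges: [-2.98, 2.98], [-0.91, 2.08], [0.09, 2.57], [-1.24, 4.39], [0.2, 2.65], [-2.68, 2.68]. Speed limits (rad/s): [2.57, 2.57, 3.01, 3.14, 3.14, 3.14].

### API

Orientations are given as [roll, pitch, yaw] about the fixed x, y, z axes, in that order (R = Rz(yaw) Ry(pitch) Rx(roll)).
In Python, from plant import movep, move_l, set_joints, gripper_to, hold, inverse_kinematics, observe, get_image, get_calibration, Unreachable, job_done gives the robot as it stands. Calls block until the motion is done:
- movep(position, orientation): joint-space move of the TCP to a pose.
- move_l(position, feed=0.15, rotation=None, max_force=None): straight line of the TCP; rotation=None keeps the orientation; feed is the mean speed in m/s. With max_force (N) it stops when the force on the tool has changed by that much, and returns True; else False.
- set_joints(angles): joint-space move.
- gripper_to(opening, f_grip=None): finger opening in m; f_grip is the grip in N (None keeps the last); returns when the fingers have stopped.
- hold(seconds).
- inverse_kinematics(position, orientation): joint angles nearest the present ones, or None.
- observe(): the state.
- get_image(name): name is "scene" or "top"; returns (picture, depth): 384x512x3 uint8, red, green, blue; 384x512 float32, m along the optical axis (not along the pixel's ray), 0 where there is no reading.
- get_calibration(name): a dict with "intrinsics" (3x3 intrinsics, pixels), "dist_coeffs" ([k1, k2, p1, p2, k3] as OpenCV has them; the pictures are not rectified), "world_from_camera" (4x4, takes a point from camera to world coordinates). Camera axes: x right, y down, z forward; pixel columns grow to the right and rows downward; lengths in m; the calibration is good to about 2 mm. A picture is of the moment at which its call begins. get_calibration takes no time and is no camera call.
A pose or a line that the arm cannot do raises Unreachable and nothing moves.
- job_done(): hands the job in; it is judged then, once.
The state is a dict: "time_s": time; "q": joint angles; "joint_velocities": joint speeds; "joint_torque": joint torques, N m; "eef_pos": TCP position; "tcp_rot": TCP orientation; "ft_force": force on the tool from outside, world axes, zero at the start; "torque": the same for the moment, N m; "opening": finger opening in m; "grasp_force": force on a finger pad.
Only numpy, scipy, OpenCV 4.12 (cv2) and the standard library are available. Lean on these libraries where they do the work, as an engineer would, in place of code of your own. Each camera call takes 0.05 s, during which the arm holds its last target. There are 200 camera calls.

### The job

The plywood tray of balance weights was pushed into its sloping sleeve the wrong way round, with its pull inside, so that it stands proud of the mouth. Slide it all the way out, turn it round and slide it fully home, pull outward and the tray's body flush with the mouth. Keep the tray the right way up with its weights in, work gently so that the stand is not shoved along its runner, leave the balance, mortar and jar alone, and let go.

Things in the scene. Friction and masses are not known exactly. Their poses are not given: they have to be found in the camera images.
- sleeve: Plywood tunnel on the stand: inside 50 wide (y), 34 high (z), 110.5 mm deep; walls 8 mm; closed at its low back end. It slopes 30 degrees; the mouth, at the high end, faces up and away from the robot, nothing before or above it. Origin: middle of the mouth's lower inner edge, 90 mm above the bench. x points out of the mouth up the slope, z square to the floor, up; the inside is x = 0 to -110.5 mm.
- tray: Loose plywood tray, about 220 g: body 110 long (x), 46 wide (y), 30 mm high (z), open top, small brass weights fixed inside below the rim; a square pull sticks out of its +x end, -x end plain. Origin: centre of the body's underside; z up. At the start the pull touches the sleeve's back, the plain end is 36 mm out of the mouth. Home: tray x along sleeve x, origin at sleeve x = -55 mm. Wood friction may stop it part way.
- tray_pull (a point): Middle of the free end face of the tray's pull, 91 mm from the tray's origin along +x and 15 mm above its underside. The pull is a plain block 36 long (x), 20 wide (y), 22 mm high, 4 to 26 mm above the underside. When the tray is home only the pull is outside the sleeve. Tray and pull may be gripped hard.
- runner: Fixed rubber runner under the stand, 200 long (x), 116 wide, 12 mm high at its cleats. Origin at bench height below the sleeve's mouth; x is the horizontal direction in which the mouth faces; it reaches from x = -155 to +45 mm. Bench free for the tray: between it and the balance, to the robot's right. The stand (125 x 100 mm base) carrying the sleeve slips only along the runner, when pushed or pulled level with about 12 N, and stays where it is left.
- balance: Bystander: cream electronic balance, fixed, 260 x 200 mm, 75 mm high with its steel pan. Origin at bench height under the pan.
- mortar: Bystander: white ceramic mortar, 132 mm across, 70 mm high, with a pestle leaning in it to about 125 mm. Origin at the centre of its underside.
- jar: Bystander: white ceramic lidded jar, 88 mm across, 124 mm high. Origin at the centre of its underside.
Not all that is in view belongs to the job. Of the things that look like the tray, the smallest one is meant. What is shaped like the runner but purple is not meant.

How it is judged:
On the way:
1. the tray is right out of the sleeve (((x of tray in the frame of sleeve above 0.055 m and x of tray_pull in the frame of sleeve above 0.002 m) or z of tray in the frame of sleeve above 0.06 m or y of tray in the frame of sleeve above 0.08 m or y of tray in the frame of sleeve below -0.08 m)), for 0.1 s.
At the end, for the whole second after the job is handed in: The tray lies inside the sleeve, right way up, pull outward, its body flush with the mouth to within 4 mm, at rest and let go; the stand is within 12 mm of where it stood (x of tray in the frame of sleeve between -0.059 and -0.051 m and x of tray_pull in the frame of sleeve above 0.02 m and y of tray in the frame of sleeve between -0.006 and 0.006 m and z of tray in the frame of sleeve between -0.005 and 0.007 m and angle between tray's own z axis and vertical below 0.8 rad and linear speed of tray below 0.01 m/s and distance of sleeve from where it was at the start of the episode below 0.012 m); the robot touches nothing.
It fails at once if the stand is shoved more than 12 mm along its runner (distance of sleeve from where it was at the start of the episode above 0.012 m).
It fails at once if the tray is tipped over (more than 70 degrees), which would spill its weights (angle between tray's own z axis and vertical above 1.22 rad).
It fails at once if the mortar or the jar is moved more than 15 mm, or the balance is pressed with more than 10 N (distance of any of mortar, jar from where it was at the start of the episode above 0.015 m or contact force between any of the arm, the fingers, tray and balance above 10 N).
It also fails if it takes over 66 s, if anything falls off the work surface, if the arm or the gripper's body presses on something with over 40 N, if the wrist force passes 120 N, or if a joint passes its speed limit or range.

## Working session

There is one attempt and no reset: what is moved stays moved. The work goes in short steps, each a Python script; the robot and the scene stay as the last script left them, time stands still between calls to the robot, and variables do not carry over. Pictures are saved under pics/ and viewed, at most 10 in all, crops included, and the job is handed in when it is done.

```bash
ls; mkdir -p pics; python3 - <<'E'
from plant import *
import numpy as np,cv2
for n in("scene","top"):
    p,d=get_image(n); np.savez(f"pics/{n}0.npz",p=p,d=d)
    cv2.imwrite(f"pics/{n}0.png",p[:,:,::-1])
    c=get_calibration(n); print(n,{k:np.round(v,4).tolist() for k,v in c.items()}, d.min(),d.max())
o=observe();print(o)
E
```

```text
pics
scene {'intrinsics': [[399.4219, 0.0, 257.0323], [0.0, 399.4219, 195.4069], [0.0, 0.0, 1.0]], 'dist_coeffs': [0.0087, 0.0, 0.0, 0.0, 0.0], 'world_from_camera': [[-0.8159, 0.4044, -0.4131, 1.0933], [0.5781, 0.5608, -0.5928, 0.6967], [-0.0081, -0.7225, -0.6913, 0.9626], [0.0, 0.0, 0.0, 1.0]]} 0.0 3.7926934
top {'intrinsics': [[417.511, 0.0, 260.0785], [0.0, 417.511, 194.2697], [0.0, 0.0, 1.0]], 'dist_coeffs': [0.0015, 0.0, 0.0, 0.0, 0.0], 'world_from_camera': [[0.0282, -0.9869, 0.1588, 0.394], [-0.9996, -0.0274, 0.0075, -0.0423], [-0.0031, -0.1589, -0.9873, 1.2817], [0.0, 0.0, 0.0, 1.0]]} 0.0 2.2516325
{'time_s': 0.1, 'q': array([ 1.13389276e+00,  2.21193196e-01,  1.52751715e+00, -1.93519367e-05,
        1.39471278e+00, -1.26114015e-01]), 'joint_velocities': array([ 0.00018   , -0.00048716, -0.0031895 ,  0.00166198, -0.00114234,
        0.00191442]), 'joint_torque': array([ 1.52628290e-03, -4.98245823e+01, -3.90549982e+01, -2.29585212e-04,
        5.67237745e-03,  5.99148780e-05]), 'eef_pos': array([0.19090994, 0.59453872, 0.23026937]), 'tcp_rot': array([-3.13977432e+00, -2.11342083e-04,  2.83080632e+00]), 'ft_force': array([-0.86400863, -0.20889658,  0.01654705]), 'torque': array([ 0.03137135, -0.03540275,  0.03245442]), 'grasp_force': 0.0, 'opening': 0.08559393354596961}
```

View pics/scene0.png

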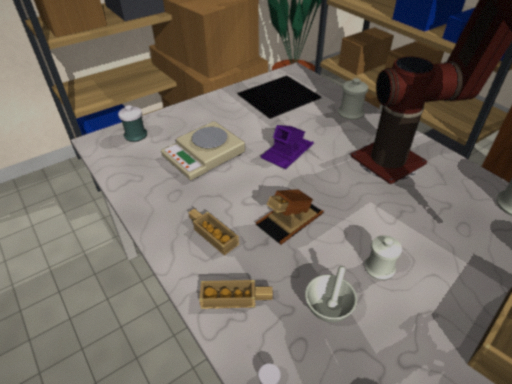

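View pics/top0.png

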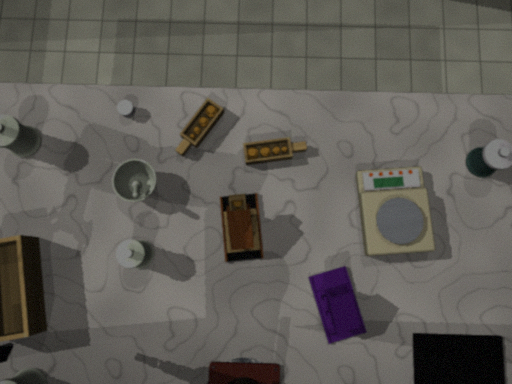

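Scene: runner and stand are at about (290,213), with the mouth toward the lower left. Two decoy trays lie loose at (215,230) and (228,293), the purple decoy runner is at (287,147), and the balance is at (205,150). Top view: stand (241,225), decoy trays (201,127) and (272,151), mortar (134,181), jar (131,253), purple decoy (337,303). The tray in the sleeve on the black runner fits the description. I'll confirm it with an enlarged crop.

```bash
cat > h.py <<'E'
from plant import *
import numpy as np,cv2
from scipy.spatial.transform import Rotation as Ro
def cloud(n,p=None,d=None):
    "world points HxWx3 from depth"
    if d is None: p,d=get_image(n)
    c=get_calibration(n); K=np.array(c["intrinsics"]);D=np.array(c["dist_coeffs"]);T=np.array(c["world_from_camera"])
    h,w=d.shape; uv=np.stack(np.meshgrid(np.arange(w),np.arange(h)),-1).reshape(-1,1,2).astype(np.float64)
    r=cv2.undistortPoints(uv,K,D).reshape(h,w,2)
    X=np.dstack([r*d[...,None],d])@T[:3,:3].T+T[:3,3]
    X[d==0]=np.nan
    return p,X
E
python3 - <<'E'
from h import *
a=np.load("pics/scene0.npz");b=np.load("pics/top0.npz")
A=cv2.resize(a["p"][170:250,240:340],(800,600)[::1],interpolation=cv2.INTER_CUBIC)[:, :]
A=cv2.resize(a["p"][175:250,245:335],(480,400),interpolation=cv2.INTER_CUBIC)
B=cv2.resize(b["p"][185:270,210:275],(306,400),interpolation=cv2.INTER_CUBIC)
cv2.imwrite("pics/crop0.png",np.hstack([A,B])[:,:,::-1])
p,X=cloud("top",b["p"],b["d"])
print("top z(mm), every 3 px rows 190-265 cols 216-266"); 
for r in range(190,266,4): print(r,*[f"{v*1000:4.0f}" for v in X[r,216:268:3,2]])
print(X[190,240],X[262,240],X[225,216],X[225,266])
for n,(u,v) in dict(mortar=(134,181),jar=(131,253),bal=(400,220),t1=(201,127),t2=(268,151),balL=(362,180),balL2=(364,248)).items(): print(n,X[v,u].round(3))
p,Y=cloud("scene",a["p"],a["d"])
print("scene")
for r in range(185,242,4): print(r,*[("%4.0f,%4.0f,%3.0f"%tuple(v*1000)) if v[0]==v[0] else "-" for v in Y[r,256:326:6]])
E
```

```text
top z(mm), every 3 px rows 190-265 cols 216-266
190   -0    4   -1   -2   -1   -2    1   -3   -2    2    2   -3    2    3   -1    3   -2   -3
194   -3   -2   -3   -4    4    1    8   -0  111  111   -2    8    4    3   -1   -2    0    4
198   -3   -2    7    1    4  133  130  129  132  135    4    3    7    4    2   -2    1   -1
202   -0    1   11    7    6  125  111  125  123  105    4    3    4    1   12   -2    2    1
206    2    2   11    6   87  125   96  117  106   96  118  100    6    5   14   -0   -0   -2
210   -2   -3   13   10  114  116   86   96  122  120  122  123   15   14    9   -3   -4   -2
214    0    3   11   13  123  125  128  123  124  123  117  118   67   18   14    0   -3   -1
218    3   -4   15    9  114  118  117  113  118  115  118  112   15   15    9   -2   -1   -3
222    0   -4  nan   17  110  112  nan  108  108  111  108  107   15   14    4   -2   -1   -1
226   -0  nan    1   10   16  107  104  102  104  104  101  105   43   19    2   -3    1    4
230   -4   -4   -1    3   17  101   97  101   98   97   97   94   93   12   20   -1   -1   -2
234   -3   -3    1
[... 2967 characters left out ...]
432, 110,  6
229  611,  -4, -0  596,   9,  2  583,  23,  6  568,  35,  7  551,  45,  5  541,  62, 15  527,  74, 16  510,  84, 14  487,  87,  2  473,  99,  3  456, 110,  2  437, 118, -3
233  622,  12,  2  605,  22,  0  592,  36,  5  577,  47,  5  562,  59,  7  547,  70,  6  536,  86, 14  513,  89,  1  499, 101,  3  482, 110,  1  466, 121, -0  453, 134,  3
237  631,  25,  1  615,  36,  2  600,  47,  2  587,  61,  6  571,  71,  4  561,  87, 13  538,  90,  0  524, 102,  2  508, 112,  1  493, 123,  1  479, 135,  3  463, 146,  2
241  641,  39,  3  624,  48, -0  611,  61,  3  594,  69, -1  586,  89, 13  564,  93,  2  549, 103,  2  535, 115,  4  519, 125,  1  503, 135, -1  488, 146,  1  473, 157, -0
```

View pics/crop0.png

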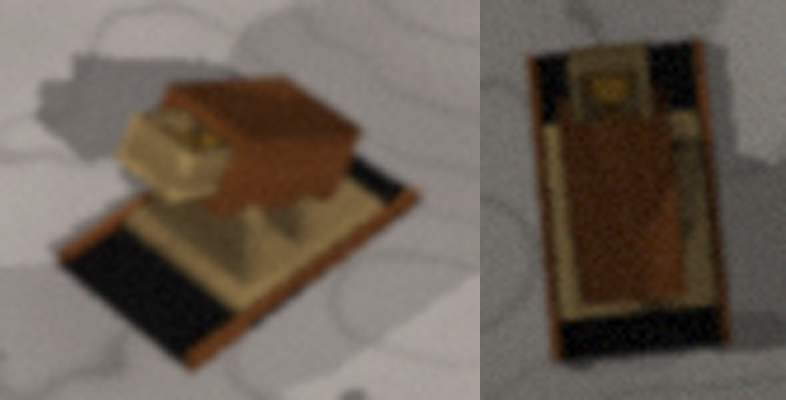

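The crop confirms it. The open plywood tray, its plain end out with a brass weight showing, sits in the brown sleeve on the black runner (top ≈ (240,200), mouth toward +x). Next I fit the sleeve pose.

```bash
cat >> h.py <<'E'
def frame(psi,o):
    X=np.array([np.cos(psi)*np.cos(np.pi/6),np.sin(psi)*np.cos(np.pi/6),.5]);Y=np.array([-np.sin(psi),np.cos(psi),0])
    return np.column_stack([X,Y,np.cross(X,Y)]),np.array(o)
def fit(views,psi=0.08,o=(0.557,0.03,0.09),verbose=1):
    o=np.array(o,float)
    out=[]
    for n,(p,d) in views.items():
        _,X=cloud(n,p,d); hsv=cv2.cvtColor(p,cv2.COLOR_RGB2HSV)
        ps,oo=psi,o.copy()
        for it in range(8):
            R,_=frame(ps,oo); L=(X-oo)@R
            m=(np.abs(L[...,2]-.042)<.010)&(np.abs(L[...,1])<.045)&(L[...,0]<.003+0*L[...,0])&(L[...,0]>-.13)
            q=L[m]
            oo=oo+np.array([1,0,0])*0
            dz=np.median(q[:,2])-.042   # roof-plane offset -> horizontal shift
            oo-= dz/np.sin(np.pi/6)*np.array([np.cos(ps),np.sin(ps),0])
            # side edges per x-slice
            xs=[];mid=[];w=[]
            for a in np.arange(-.105,-.01,.005):
                s=q[(q[:,0]>a)&(q[:,0]<a+.005),1]
                if len(s)>10: xs.append(a+.0025);mid.append((s.max()+s.min())/2);w.append(np.ptp(s))
            k=np.polyfit(xs,mid,1)
            ps+=k[0]*np.cos(np.pi/6); oo[:2]+=R[:2,1]*k[1]
        if verbose: print(n,"psi",round(ps,4),"o",oo.round(4),"n",m.sum(),"width",np.median(w).round(4),"xrange",np.percentile(q[:,0],[1,99]).round(4),"rms z",q[:,2].std().round(4))
        out.append((ps,oo))
    return out
E
python3 - <<'E'
from h import *
a=np.load("pics/scene0.npz");b=np.load("pics/top0.npz")
fit({"scene":(a["p"],a["d"]),"top":(b["p"],b["d"])})
# runner brown edge strips & black, top view, at z~12
p,d=b["p"],b["d"];_,X=cloud("top",p,d);hsv=cv2.cvtColor(p,cv2.COLOR_RGB2HSV)
m=(X[...,2]<.03)&(X[...,0]>.36)&(X[...,0]<.63)&(np.abs(X[...,1]-.03)<.1)
brown=m&(hsv[...,1]>90)&(hsv[...,2]<130)
c,l,s,ce=cv2.connectedComponentsWithStats(brown.astype(np.uint8))
for i in range(1,c):
    if s[i,4]>30:
        r,cc=np.where(l==i);P=X[l==i]
        k=np.polyfit(P[:,0],P[:,1],1);print("strip",s[i],ce[i].round(),"slope",k.round(4),"xr",P[:,0].min().round(3),P[:,0].max().round(3))
# black areas
for lo,hi in((188,206),(249,262)):
    mm=m&(hsv[...,2]<45); rr=np.zeros_like(mm);rr[lo:hi]=1;P=X[mm&rr]
    print("black",P.mean(0).round(4),P.min(0).round(3),P.max(0).round(3))
E
```

```text
scene psi 0.0957 o [0.5484 0.032  0.09  ] n 358 width 0.0629 xrange [-0.1156  0.0022] rms z 0.0028
top psi 0.1295 o [0.5527 0.029  0.09  ] n 906 width 0.0631 xrange [-0.1188 -0.0008] rms z 0.0023
strip [220 193  43  69 991] [242. 231.] slope [0.0301 0.0046] xr 0.392 0.602
black [0.5798 0.0254 0.0054] [ 0.562 -0.018 -0.003] [0.6   0.085 0.018]
black [0.4114 0.0106 0.0059] [ 0.393 -0.041 -0.002] [0.431 0.063 0.017]
```

```bash
cat >> h.py <<'E'
def pose(fr,loc,flip=False):
    """tool square to the tray (pointing -sleeve z), TCP at sleeve-local point; flip = half turn about tool z"""
    R,o=fr; s=-1 if flip else 1
    M=np.column_stack([s*R[:,0],-s*R[:,1],-R[:,2]])
    return o+R@np.array(loc), Ro.from_matrix(M).as_euler('xyz')
E
python3 - <<'E'
from h import *
b=np.load("pics/top0.npz");p=b["p"]
c=get_calibration("top");K=np.array(c["intrinsics"]);D=np.array(c["dist_coeffs"]);T=np.array(c["world_from_camera"])
hsv=cv2.cvtColor(p,cv2.COLOR_RGB2HSV)
def ray(uv,z):
    r=cv2.undistortPoints(np.array(uv,float).reshape(-1,1,2),K,D).reshape(-1,2); r=np.c_[r,np.ones(len(r))]@T[:3,:3].T
    return T[:3,3]+r*((z-T[2,3])/r[:,2])[:,None]
m=((hsv[...,1]>120)|(hsv[...,2]<35)); m[:, :205]=0; m[:,280:]=0
l,r=[],[]
for v in range(198,258):
    u=np.where(m[v])[0]; l.append((u.min(),v)); r.append((u.max(),v))
for n,e in(("L",l),("R",r)):
    P=ray(e,.010); k=np.polyfit(P[:,0],P[:,1],1); res=P[:,1]-np.polyval(k,P[:,0]); g=abs(res)<.004
    k=np.polyfit(P[g,0],P[g,1],1); print(n,k.round(4),"y@.5527",np.polyval(k,.5527).round(4),g.sum())
from itertools import product
fr=frame(.11,(.5527,.029,.09))
for f,x,z in product((0,1),(.018,.145),(-.001,.06)):
    P,E=pose(fr,(x,0,z),f); q=inverse_kinematics(P,E); print(f,x,z,P.round(3),E.round(3),None if q is None else np.round(q,2))
for y in(-.13,-.24):
    for yaw in (.11,.11+np.pi/2,.11+np.pi,.11-np.pi/2):
        q=inverse_kinematics([.52,y,.0],[np.pi,0,yaw]); print(y,round(yaw,2),None if q is None else np.round(q,2))
E
```

```text
L [0.1246 0.016 ] y@.5527 0.0848 60
R [ 0.1205 -0.0924] y@.5527 -0.0259 60
0 0.018 -0.001 [0.569 0.031 0.098] [ 3.142 -0.524  0.11 ] [-0.17 -0.1   2.23  0.27  0.52  1.09]
0 0.018 0.06 [0.538 0.027 0.151] [ 3.142 -0.524  0.11 ] [-0.19 -0.29  2.27  0.24  0.67  1.12]
0 0.145 -0.001 [0.678 0.043 0.162] [ 3.142 -0.524  0.11 ] [-0.11  0.07  1.92  0.18  0.65  1.24]
0 0.145 0.06 [0.648 0.039 0.214] [ 3.142 -0.524  0.11 ] [-0.12 -0.07  1.95  0.17  0.75  1.25]
1 0.018 -0.001 [0.569 0.031 0.098] [ 3.142  0.524 -3.032] [-0.17 -0.1   2.23  0.27  0.52 -2.05]
1 0.018 0.06 [0.538 0.027 0.151] [ 3.142  0.524 -3.032] [-0.19 -0.29  2.27  0.24  0.67 -2.02]
1 0.145 -0.001 [0.678 0.043 0.162] [ 3.142  0.524 -3.032] [-0.11  0.07  1.92  0.18  0.65 -1.9 ]
1 0.145 0.06 [0.648 0.039 0.214] [ 3.142  0.524 -3.032] [-0.12 -0.07  1.95  0.17  0.75 -1.89]
-0.13 0.11 [-0.39  0.3   1.91 -0.    0.93  1.07]
-0.13 1.68 [-0.39  0.3   1.91  0.    0.93 -0.5 ]
-0.13 3.25 [-0.39  0.3   1.91  0.    0.93 -2.07]
-0.13 -1.46 [-0.39  0.3   1.91 -0.    0.93  2.64]
-0.24 0.11 [-0.57  0.38  1.81 -0.    0.95  0.89]
-0.24 1.68 [-0.57  0.38  1.81  0.    0.95 -0.68]
-0.24 3.25 [-0.57  0.38  1.81  0.    0.95 -2.25]
-0.24 -1.46 [-0.57  0.38  1.81 -0.    0.95  2.46]
```

```bash
echo 'FR=frame(.121,(.5527,.0295,.09))' >> h.py
python3 - <<'E'
from h import *
P,E=pose(FR,(.018,0,.17)); movep(P,E)
P,_=pose(FR,(.018,0,.06)); print(move_l(P,.15,max_force=6))
f0=observe()["ft_force"]
P,_=pose(FR,(.018,0,-.001)); print(move_l(P,.06,max_force=5))
o=observe();print(o["time_s"],o["eef_pos"],P,(o["ft_force"]-f0).round(2))
p,d=get_image("scene");q,_=get_image("top")
A=cv2.resize(p[140:250,220:340],(480,440),interpolation=cv2.INTER_CUBIC);B=cv2.resize(q[160:270,200:280],(320,440),interpolation=cv2.INTER_CUBIC)
cv2.imwrite("pics/g1.png",np.hstack([A,B])[:,:,::-1])
E
```

```text
False
False
4.4333 [0.56886909 0.03140427 0.09853867] [0.56867083 0.03144196 0.09813397] [ 0.78 -0.48  0.03]
```

View pics/g1.png

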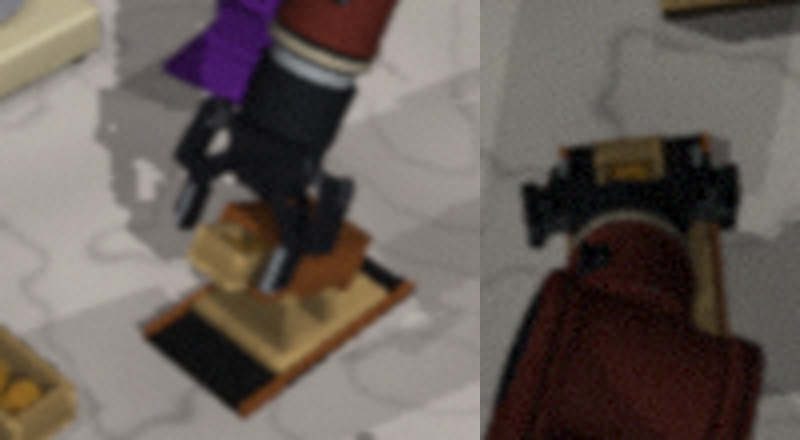

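The fingers straddle the tray's protruding end: pads at (275,270) and (190,205) in the left crop, tray end between them. I'll shift 3 mm further from the mouth and close softly.

```bash
python3 - <<'E'
from h import *
P,_=pose(FR,(.021,0,-.001)); move_l(P,.05)
R=FR[0]
f0=observe()["ft_force"];t0=observe()["torque"]
def st(n):
    o=observe();print(n,o["time_s"],"open",round(o["opening"],4),"gf",round(o["grasp_force"],1),"Floc",((o["ft_force"]-f0)@R).round(2),"Tloc",((o["torque"]-t0)@R).round(3),"TCPloc",((o["eef_pos"]-FR[1])@R*1000).round(2))
gripper_to(.0,20); st("grip20")
hold(.3); st("hold")
gripper_to(.0,60); hold(.2); st("grip60")
E
```

```text
grip20 5.225 open 0.0457 gf 24.9 Floc [-0.8   0.12  3.32] Tloc [0.094 0.265 0.011] TCPloc [20.92  0.05 -0.93]
hold 5.525 open 0.0458 gf 25.1 Floc [-1.49 -0.11  5.09] Tloc [ 0.077  0.384 -0.012] TCPloc [20.9   0.04 -0.96]
grip60 5.9417 open 0.0452 gf 60.6 Floc [-1.95 -0.67  8.04] Tloc [ 0.077  0.583 -0.03 ] TCPloc [ 2.096e+01  1.000e-02 -8.400e-01]
```

Opening is 45.7 mm, so the tray is held, and lateral load is near zero. Closing pressed it onto the sleeve floor (8 N), so I'll relieve that and feel for the side walls.

```bash
cat >> h.py <<'E'
def st(n,f0=np.zeros(3),t0=np.zeros(3)):
    o=observe();R=FR[0];print(n,round(o["time_s"],2),"open",round(o["opening"],4),"gf",round(o["grasp_force"],1),"Floc",((o["ft_force"]-f0)@R).round(2),"Tloc",((o["torque"]-t0)@R).round(3),"TCPloc",((o["eef_pos"]-FR[1])@R*1000).round(2))
    return (o["ft_force"]-f0)@R
E
python3 - <<'E'
from h import *
f0=np.array([0,0,0.]);st("abs")
z=-.001
for i in range(5):
    z+=.0006; P,_=pose(FR,(.021,0,z)); move_l(P,.02); F=st(f"z{z*1e3:.1f}")
    if F[2]<1.0: break
for s in(1,-1):
    P,_=pose(FR,(.021,s*.005,z)); r=move_l(P,.015,max_force=4); st(f"probe{s} {r}")
    P,_=pose(FR,(.021,0,z)); move_l(P,.02)
st("back")
E
```

```text
abs 5.94 open 0.0452 gf 60.6 Floc [-1.79 -0.66  8.17] Tloc [0.072 0.764 0.006] TCPloc [ 2.096e+01  1.000e-02 -8.400e-01]
z-0.4 6.19 open 0.0456 gf 61.3 Floc [-0.89 -0.05 -0.82] Tloc [ 0.026  0.23  -0.028] TCPloc [20.93  0.   -0.54]
probe1 True 6.48 open 0.045 gf 61.9 Floc [ 1.56 -2.28 -0.54] Tloc [-0.398  0.043  0.25 ] TCPloc [20.85  2.46 -0.66]
probe-1 True 7.04 open 0.0452 gf 62.5 Floc [ 1.72  1.72 -0.77] Tloc [ 0.25  -0.201  0.009] TCPloc [20.86 -1.37 -0.54]
back 7.29 open 0.0449 gf 62.4 Floc [ 0.44 -0.37 -0.52] Tloc [ 0.023  0.083 -0.04 ] TCPloc [20.85  0.05 -0.48]
```

```bash
sed -i 's/^FR=.*/FR=frame(.121,(.55264,.0300,.09))/' h.py
python3 - <<'E'
from h import *
P,_=pose(FR,(.021,0,.0006)); move_l(P,.02); st("lift")
x=.021
while x<.15:
    x=min(x+.033,.153); P,_=pose(FR,(x,0,.0006)); r=move_l(P,.06,max_force=7); st(f"x{x:.3f} {r}")
    if r: break
E
```

```text
lift 7.54 open 0.0449 gf 62.4 Floc [ 0.59 -0.35 -2.23] Tloc [-0.058  0.014  0.077] TCPloc [2.083e+01 2.000e-02 5.600e-01]
x0.054 False 8.24 open 0.0452 gf 62.4 Floc [-2.17  0.29 -1.45] Tloc [ 0.003  0.349 -0.02 ] TCPloc [53.61  0.15  0.41]
x0.087 False 8.94 open 0.045 gf 62.4 Floc [-1.96  0.48 -2.17] Tloc [-0.017  0.314 -0.034] TCPloc [86.64  0.15  0.4 ]
x0.120 False 9.64 open 0.0452 gf 62.4 Floc [-0.15 -0.7  -1.65] Tloc [-0.021  0.367 -0.021] TCPloc [1.1966e+02 1.1000e-01 4.1000e-01]
x0.153 False 10.34 open 0.0452 gf 62.4 Floc [-1.16 -0.1  -2.75] Tloc [ 0.001  0.331 -0.034] TCPloc [1.5266e+02 1.2000e-01 3.9000e-01]
```

```bash
python3 - <<'E'
from h import *
P,_=pose(FR,(.153,0,.0006)); move_l(P+[0,0,.11],.15)
movep([.53,-.12,.26],[np.pi,0,np.pi/2])
move_l([.53,-.12,.03],.15)
r=move_l([.53,-.12,-.001],.03,max_force=3); st(f"down {r}"); print(observe()["eef_pos"])
gripper_to(.075); st("open")
move_l([.53,-.12,.13],.15)
movep([.53,-.02,.26],[np.pi,0,np.pi/2])
p,d=get_image("top");np.savez("pics/top1.npz",p=p,d=d);q,e=get_image("scene");np.savez("pics/scene1.npz",p=q,d=e)
cv2.imwrite("pics/b1.png",np.hstack([cv2.resize(p[110:280,200:370],(400,400)),cv2.resize(q[120:260,180:320],(400,400))])[:,:,::-1])
E
```

```text
down True 15.38 open 0.045 gf 63.1 Floc [ 2.64 -0.3   5.07] Tloc [ 0.005 -0.085  0.041] TCPloc [ -81.06 -145.94  -58.5 ]
[ 0.5296084  -0.11981838 -0.00118855]
open 15.78 open 0.0753 gf 0.0 Floc [-0.54  0.9  -0.44] Tloc [-0.011  0.025  0.044] TCPloc [ -83.32 -145.05  -59.1 ]
```

View pics/b1.png

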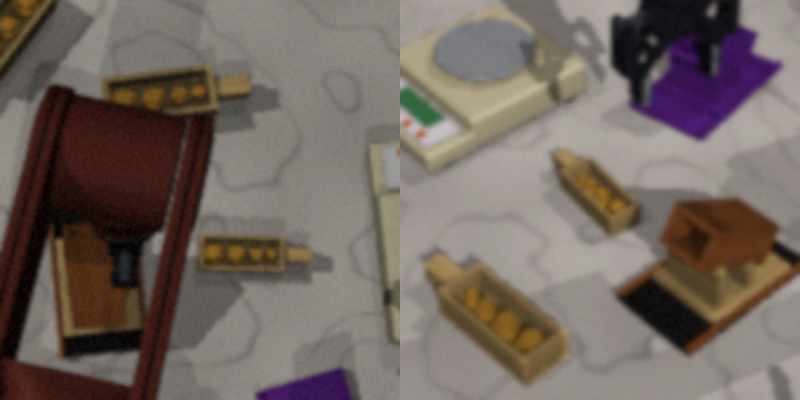

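The tray lies upright on the bench with its pull toward −y: in the left crop the plain end is at (198,253) and the pull at (298,256). In the right crop the sleeve mouth is empty. I'll measure the tray and check the stand against its earlier fit.

```bash
python3 - <<'E'
from h import *
a=np.load("pics/scene1.npz");b=np.load("pics/top1.npz");a0=np.load("pics/scene0.npz")
fit({"scene":(a["p"],a["d"])});
for n,k in(("top",b),("scene",a)):
    p,X=cloud(n,k["p"],k["d"])
    m=(X[...,2]>.012)&(X[...,2]<.045)&(abs(X[...,0]-.53)<.05)&(X[...,1]<-.07)&(X[...,1]>-.30)
    hsv=cv2.cvtColor(p,cv2.COLOR_RGB2HSV);m&=hsv[...,1]>60
    P=X[m];print(n,len(P),"min",np.percentile(P,2,axis=0).round(4),"max",np.percentile(P,98,axis=0).round(4))
    pu=P[P[:,1]<-.222];bo=P[(P[:,1]>-.21)]
    print(" pull mean",pu.mean(0).round(4),"x",np.percentile(pu[:,0],[5,95]).round(4),"body x",np.percentile(bo[:,0],[3,97]).round(4),"pullz",np.median(pu[:,2]).round(4))
E
```

```text
scene psi 0.0977 o [0.5485 0.0318 0.09  ] n 358 width 0.0625 xrange [-0.1164  0.0025] rms z 0.0028
top 442 min [ 0.5063 -0.249   0.0126] max [ 0.5512 -0.1094  0.0336]
 pull mean [ 0.5292 -0.2378  0.0252] x [0.5201 0.5382] body x [0.5063 0.5511] pullz 0.0251
scene 392 min [ 0.5051 -0.242   0.0126] max [ 0.5511 -0.1033  0.0327]
 pull mean [ 0.5295 -0.2356  0.0251] x [0.5194 0.5371] body x [0.5056 0.5509] pullz 0.0254
```

Stand unmoved (0.1 mm). The pull centre is at (0.5293, −0.233), agreeing with the grip bookkeeping, so I'll regrip on the pull and bring the tray to the mouth.

```bash
python3 - <<'E'
from h import *
E0=[np.pi,0,np.pi/2]
movep([.5293,-.233,.16],E0); gripper_to(.05)
move_l([.5293,-.233,.04],.15); r=move_l([.5293,-.233,.002],.05,max_force=5); print(r)
gripper_to(0,40);gripper_to(0,110);hold(.2)
o=observe();print("grip",o["opening"],o["grasp_force"],o["eef_pos"],o["ft_force"])
move_l([.5293,-.233,.26],.15)
P,E=pose(FR,(.150,0,.13),True); movep(P,E)
P,_=pose(FR,(.150,0,.02),True); move_l(P,.15)
hold(.2);st("pre")
p,d=get_image("scene");np.savez("pics/scene2.npz",p=p,d=d);q,e=get_image("top");np.savez("pics/top2.npz",p=q,d=e)
cv2.imwrite("pics/c1.png",cv2.resize(p[150:250,220:340],(720,600),interpolation=cv2.INTER_CUBIC)[:,:,::-1])
_,X=cloud("scene",p,d);L=(X-FR[1])@FR[0]
m=(abs(L[...,1])<.035)&(L[...,0]>.012)&(L[...,0]<.13)&(L[...,2]>.0)&(L[...,2]<.065)
print("tray pts",m.sum())
for a in np.arange(.012,.13,.012):
    s=L[m&(L[...,0]>a)&(L[...,0]<a+.012)]
    if len(s)>5: print(round(a+.006,3),"y",np.percentile(s[:,1],[3,97]).round(4),"z",np.percentile(s[:,2],[5,95]).round(4),len(s))
E
```

```text
False
grip 0.018196060920386004 107.4893581867218 [ 0.52974967 -0.23331224  0.00276848] [-1.61779384 -0.5481464   6.04447508]
pre 25.74 open 0.018 gf 107.7 Floc [-0.76 -0.17 -2.42] Tloc [ 0.023  0.235 -0.021] TCPloc [151.1   -0.17  21.06]
tray pts 308
0.018 y [-0.      0.0241] z [0.0211 0.0493] 8
0.03 y [-0.0176  0.0255] z [0.0227 0.0501] 55
0.042 y [-0.0078  0.0262] z [0.0265 0.0486] 45
0.054 y [-0.0014  0.0264] z [0.0228 0.0496] 24
0.066 y [-0.0029  0.0269] z [0.0206 0.0497] 27
0.078 y [0.0027 0.0271] z [0.0221 0.0491] 34
0.09 y [0.0161 0.0263] z [0.0221 0.0492] 25
0.102 y [0.0013 0.0265] z [0.0248 0.0509] 32
0.114 y [0.0201 0.0257] z [0.0215 0.0499] 26
0.126 y [-0.0141  0.026 ] z [0.0217 0.0507] 32
```

View pics/c1.png

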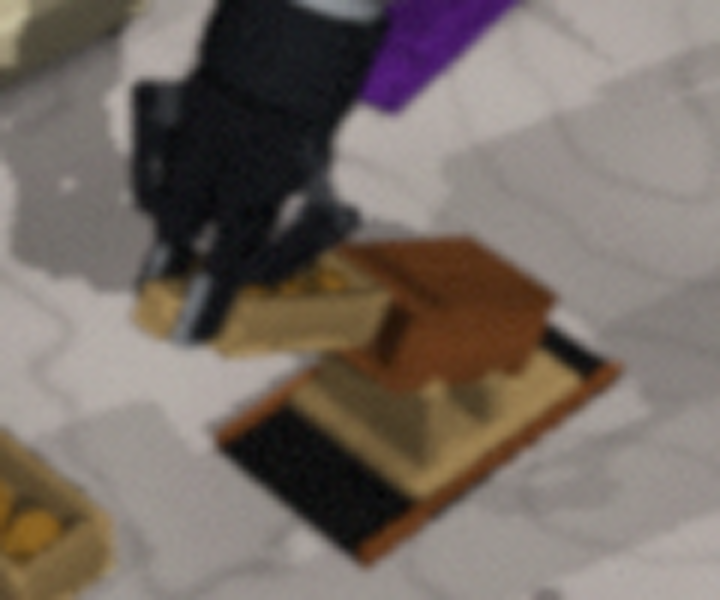

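The tray is level with the slope (rim z constant within about 1 mm along its length), plain end toward the mouth at (350,250), pull in the gripper. Now I insert gently.

```bash
python3 - <<'E'
from h import *
P,_=pose(FR,(.149,0,.004),True); move_l(P,.08); hold(.2); F0=st("at mouth")
for x in(.125,.115,.100,.075,.050,.030):
    P,_=pose(FR,(x,0,.004),True); r=move_l(P,.05,max_force=5); st(f"x{x} {r}")
    if r: break
E
```

```text
at mouth 26.39 open 0.0181 gf 107.7 Floc [-0.87 -0.24 -1.45] Tloc [-0.018  0.335  0.006] TCPloc [ 1.4934e+02 -4.0000e-02  4.2800e+00]
x0.125 False 27.02 open 0.0181 gf 107.9 Floc [-0.91 -0.58 -1.02] Tloc [0.069 0.275 0.056] TCPloc [ 1.251e+02 -8.000e-02  4.130e+00]
x0.115 False 27.38 open 0.0177 gf 107.8 Floc [-1.54 -0.8  -2.08] Tloc [ 0.024  0.308 -0.008] TCPloc [1.1433e+02 7.0000e-02 3.8300e+00]
x0.1 False 27.82 open 0.0181 gf 107.8 Floc [-1.09  0.22 -1.75] Tloc [0.005 0.279 0.043] TCPloc [9.957e+01 3.000e-02 3.950e+00]
x0.075 False 28.48 open 0.0183 gf 107.9 Floc [-0.68 -0.67 -1.52] Tloc [0.023 0.303 0.028] TCPloc [75.16 -0.08  4.11]
x0.05 False 29.12 open 0.0179 gf 107.8 Floc [-1.74 -0.74 -1.92] Tloc [-0.044  0.234  0.019] TCPloc [50.17 -0.08  4.11]
x0.03 False 29.68 open 0.0176 gf 107.8 Floc [-0.92  0.19 -2.18] Tloc [ 0.     0.205 -0.029] TCPloc [29.86 -0.03  4.02]
```

```bash
python3 - <<'E'
from h import *
P,_=pose(FR,(.008,0,.004),True); r=move_l(P,.02,max_force=5); st(f"back {r}")
x=((observe()["eef_pos"]-FR[1])@FR[0])[0]
P,_=pose(FR,(x,0,.0),True); r=move_l(P,.015,max_force=3); st(f"down {r}")
E
```

```text
back True 30.42 open 0.0177 gf 107.9 Floc [ 1.98  0.4  -1.7 ] Tloc [ 0.035 -0.269 -0.   ] TCPloc [15.8  -0.06  4.03]
down True 30.62 open 0.0176 gf 108.8 Floc [ 0.18 -0.19  4.44] Tloc [ 0.177  0.167 -0.003] TCPloc [16.33 -0.03  2.97]
```

```bash
python3 - <<'E'
from h import *
gripper_to(.055); hold(.2); st("rel")
o=((observe()["eef_pos"]-FR[1])@FR[0])
P,_=pose(FR,(o[0],o[1],.10),True); move_l(P,.1)
P,E=pose(FR,(.05,-.05,.25),True); move_l(P,.2)
set_joints(observe()["q"]+np.array([-.6,0,0,0,0,0])); hold(.3); st("clear")
p,d=get_image("scene");q,e=get_image("top");np.savez("pics/end.npz",p=p,d=d,q=q,e=e)
fit({"scene":(p,d),"top":(q,e)})
for n,(pp,dd) in dict(scene=(p,d),top=(q,e)).items():
    _,X=cloud(n,pp,dd);L=(X-FR[1])@FR[0]
    m=(abs(L[...,1])<.02)&(L[...,0]>.006)&(L[...,0]<.06)&(L[...,2]>.008)&(L[...,2]<.036)
    s=L[m];print(n,len(s),"pull x",np.percentile(s[:,0],[2,98]).round(4),"z",np.percentile(s[:,2],[5,50,95]).round(4),"y",np.percentile(s[:,1],[5,95]).round(4))
cv2.imwrite("pics/end.png",np.hstack([cv2.resize(p[175:250,245:335],(480,400),interpolation=cv2.INTER_CUBIC),cv2.resize(q[185:270,210:275],(306,400),interpolation=cv2.INTER_CUBIC)])[:,:,::-1])
E
```

```text
rel 31.27 open 0.0552 gf 0.0 Floc [ 0.41 -0.88 -0.35] Tloc [-0.001  0.239  0.021] TCPloc [15.66  0.06  2.74]
clear 34.73 open 0.0554 gf 0.0 Floc [ 0.1  -0.28 -0.16] Tloc [ 0.129  0.153 -0.042] TCPloc [ -64.08 -299.4   313.93]
scene psi 0.1081 o [0.5489 0.0322 0.09  ] n 358 width 0.0646 xrange [-0.1172  0.0025] rms z 0.0028
top psi 0.1289 o [0.553 0.029 0.09 ] n 908 width 0.0633 xrange [-0.1177 -0.0007] rms z 0.0022
scene 80 pull x [0.007  0.0362] z [0.0089 0.0211 0.0283] y [-0.006   0.0132]
top 89 pull x [0.0064 0.0349] z [0.0116 0.0249 0.029 ] y [-0.0105  0.0074]
```

View pics/end.png

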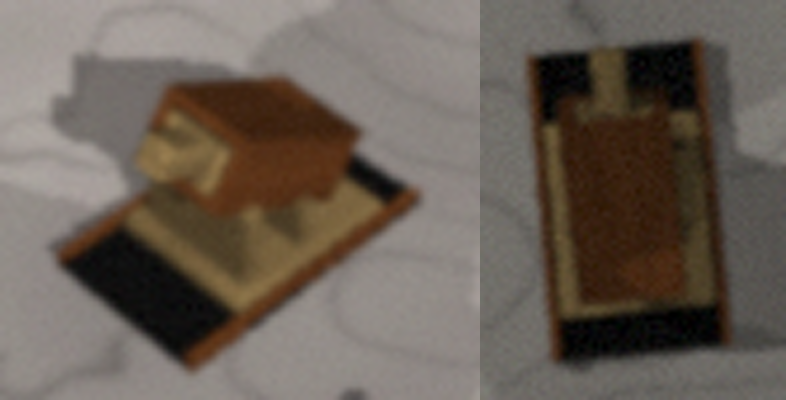

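The tray's face sits flush in the mouth with the pull outward: (165,150) in the left crop, (608,80) in the right. The pull tip is at about x = 35–36 mm (36 expected) and the stand has moved no more than 0.5 mm by the fits, so I'll hand it in.

```bash
python3 -c "
from plant import *
print(job_done())"
```

```text
the job is handed in; nothing more can be done
None
```

The tray was slid out, turned round and slid fully home, pull outward and body flush with the mouth; it has been let go, the stand shows no measurable shift, and the job is handed in (about 35 s used, no verdict shown).

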